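# Refit the spring spindle of the kitchen-roll holder

## Task

Get the spring-loaded spindle out of the flat parts box by sliding back its thin lid leaf (press on the leaf's top and drag it), and fit the spindle into the kitchen-roll holder so that its two ends sit fully home in the two end cups, held by its own spring; either end may go in either cup. Then slide the lid leaf fully shut again, leaving everything else on the worktop where it stands.

Things in the scene. Friction and masses are not known exactly. Their poses are not given: they have to be found in the camera images.
- holder_mid (a point): Midpoint between the two end cups of the roll holder, 80 mm above the worktop. y axis: line through both cups; z up. Holder: fixed wooden housing open at the top, 136 (x) x 218 (y) x 145 mm. From this point: cheeks' inner faces at y = +-97, 12 thick, tops 65 mm higher; front and back walls' inner faces at x = -60 and +60, 8 thick, tops 33 mm higher; inner floor 64 mm lower.
- cup_left (a point): Centre of the bottom of the steel cup on the +y cheek; the cup opens towards -y of the holder. Cone, 14 mm deep (rim 80 mm from holder_mid); inside radius 14 mm at the rim, 8 mm at the bottom; outside 17 mm at the rim. The rims are 160 mm apart, less than the spindle's shortest length, so it must come in slanting from above (about 30 degrees), one tip first.
- cup_right (a point): Same for the cup on the -y cheek, which opens towards +y. Cup bottoms are 188 mm apart. To fit: plunger tip into one cup, push along the spindle until its length is some 167 mm, swing the other end down between the cheeks until level, then move it towards the other cup so that the spring fills the length.
- spindle_grip (a point): Middle of the spindle's thick round aluminium tube, on its axis: 28 mm diameter, reaching 64.5 mm both ways; 0.14 kg in all. x axis along the tube towards the spring plunger. At first it lies level along the box's y on two rests 50 mm either side of this point (10 mm wide, side posts up to 33 mm over the worktop), axis 34 mm over the worktop. Fitted: 12.5 mm off holder_mid, to the stub's side.
- plunger_tip (a point): Domed tip of the steel plunger (12 mm diameter), 114.5 mm in +x of spindle_grip when free; pressed, it moves towards the tube by up to 33 mm.
- stub_tip (a point): Domed tip of the fixed steel stub (12 mm diameter) at the other end, 81.5 mm in -x of spindle_grip.
- plunger (a joint): How far the spindle's spring plunger is pressed in, m: 0 free (length over both tips 196 mm) to 0.033 (163 mm). The spring takes 2 N to start and 0.25 N more per mm. Fitted between the cup bottoms it reads about 0.008.
- leaf_top (a point): Point on the top of the parts box's thin steel lid leaf, on three low ribs, 58 mm over the worktop; moves with the leaf; 44 mm in +x of the leaf's centre. Leaf 126 (x) x 232 (y) x 3 mm, no handle: press on top (5 to 10 N) and drag. It opens towards -x of the box, out over the front wall.
- box_mid (a point): Centre of the inner floor of the fixed wooden parts box, 9 mm over the worktop. Box 140 (x) x 246 (y) x 64 mm, walls 6 mm, inside 128 x 234 mm; front (-x) wall 53 mm high. y is its long side. The spindle's rests stand 12 mm in +x of the middle. Wall cabinets hang 0.48 m over the worktop from about x = 0.6 m on, left of y = 0.15 and right of y = -0.40 m (robot frame).
- leaf (a joint): How far the lid leaf is slid open, m: 0 shut, 0.105 fully open (towards the robot). It stays where it is left; about 1.5 N moves it.
- tin: Bystander: flat tin, 86 mm in diameter, 40 mm high; origin at the centre of its underside.
- spice: Bystander: spice jar 41 mm in diameter, 105 mm high; origin at the centre of its underside.
- honey: Bystander: glass jar 71 mm in diameter, 110 mm high; origin at the centre of its underside.
- mug: Bystander: dotted white mug, 82 x 114 mm with its handle, 91 mm high; origin at the centre of its underside.
- onion: Bystander: onion, 69 mm wide, 74 mm high; origin at the centre of its underside.
- soy: Bystander: small dark sauce bottle 60 mm in diameter, 182 mm high; origin at the centre of its underside.
- tumbler: Bystander: drinking glass 79 mm in diameter, 103 mm high; origin at the centre of its underside.

How it is judged:
On the way, in this order (a step that is already met when the one before it is completed fails the run):
1. the lid leaf is slid open (value of joint leaf above 0.085 m), for 0.1 s.
2. the spindle is lifted out of the box (height (world z) of spindle_grip above 0.09 m), for 0.1 s.
3. the spindle sits between the two cups, sprung out into both and let go (x of spindle_grip in the frame of holder_mid between -0.008 and 0.008 m and z of spindle_grip in the frame of holder_mid between -0.008 and 0.008 m and distance between spindle_grip and holder_mid below 0.02 m and angle between the x axis of spindle_grip and the y axis of holder_mid, either way round below 0.08 rad and value of joint plunger between 0.003 and 0.015 m and contact force between spindle and the fingers below 0.1 N), for 0.3 s.
At the end, for the whole second after the job is handed in: The spindle lies along the line of the cups (within 0.08 rad), its tube's middle within 8 mm of that line sideways and in height and within 20 mm of the middle between the cups, its plunger pressed in 3 to 15 mm by the cups; the lid leaf is shut to within 8 mm (x of spindle_grip in the frame of holder_mid between -0.008 and 0.008 m and z of spindle_grip in the frame of holder_mid between -0.008 and 0.008 m and distance between spindle_grip and holder_mid below 0.02 m and angle between the x axis of spindle_grip and the y axis of holder_mid, either way round below 0.08 rad and value of joint plunger between 0.003 and 0.015 m and value of joint leaf below 0.008 m); the robot touches nothing.
It fails at once if a bystander is shifted by more than 30 mm (distance of any of tin, spice, honey, mug, onion, soy, tumbler from where it was at the start of the episode above 0.03 m).
It also fails if it takes over 72 s, if anything falls off the work surface, if the arm or the gripper's body presses on something with over 40 N, if the wrist force passes 120 N, or if a joint passes its speed limit or range.

## Robot

A 7-joint arm with a two-finger parallel gripper is mounted at the origin on a cart in front of the work surface, level with it; the furniture and walls round the work are solid. World frame = base frame: x ahead of the robot, y to its left, z up, the work surface at z = 0. Lengths are in m, angles in rad, forces in N, time in s.
With the tool pointing down it reaches from about 0.4 to 0.85 m from the base axis. Payload 4.5 kg.
Tool frame: the origin (TCP) lies midway between the tips of the shut fingers; the grasp point (between the pads) lies 19 mm behind it; z points along the fingers, y is the line along which they close (so a half turn about z gives the same grasp; the last joint's range is limited). The gripper opens to 88 mm and grips with 3 to 60 N. Pads are 18 mm wide; open, the fingers measure 123 mm over their backs; the gripper's body (75 mm by 187 mm) begins 45 mm behind the grasp point.
Start: joints at [1.222, 0.689, -0.195, 1.565, 0.157, 0.902, -0.215], TCP at [0.233, -0.58, 0.239] pointing down, gripper open.
Joint ranges: [-3.01, 3.01], [-0.46, 2.08], [-1.47, 1.51], [0.13, 2.56], [-1, 4.14], [0.04, 2.09], [-2.66, 2.66]. Speed limits (rad/s): [2.57, 2.57, 3.14, 3.14, 3.14, 3.14, 3.14].

## Interface

Orientations are given as a unit quaternion [x, y, z, w].
In Python, from station import ctrl, viewer, order gives the robot as it stands. The module is installed in compiled form; this text tells all that it offers.
- The arm moves only by the tool move_arm, never from a script. Its argument "rows" is a list that holds one entry, the list of rows, each a list of 5 numbers: the closure in counts, from 0 (fully open) to 255 (shut), then the shift along the tool's x, y, z in mm, then the turn about the tool's z in rad. A call has exactly 5 rows; each row shifts and turns the commanded pose from where the row before left it, along the tool's axes as they then stand; what a row does not reach is not made up. A row lasts 1/8 s, in which the tool goes at most 62.5 mm and 10.7 degrees, less where a joint would pass 70% of its speed; a pose out of reach is approached as far as the arm can. A call is refused whole if a number of a shift passes 62.5 or a number of a turn 0.188, either way. A call with a gripper value outside its range is refused whole. The fingers move at their own pace and stop on an object; the grip force is fixed at half the most. Time passes only in rows, so rows that do not move let the fingers close, or fill a call up. It gives the time, the measured TCP pose, the force, the opening and the grip force at its end, in the units of the state.
- ctrl.get_obs(): the state, without advancing time (a new reading comes with each control period).
- viewer.grab_frame(name): name is "scene" or "top"; returns (picture, depth): 400x640x3 uint8, red, green, blue; 400x640 float32, m along the optical axis (not along the pixel's ray), 0 where there is no reading.
- viewer.camera_info(name): a dict with "intrinsics" (3x3 intrinsics, pixels), "k1" (the pictures are not rectified: a ray, as slopes to the right and down, at radius r is drawn at 1 + k1 r^2 times it, then the intrinsics apply), "view" (4x4, takes a point from world to camera coordinates). Camera axes: x right, y up, looking along -z (the intrinsics and any distortion apply to the point x, -y, -z); pixel columns grow to the right and rows downward; lengths in m; the calibration is good to about 2 mm. A picture is of the moment at which its call begins. camera_info takes no time and is no camera call.
- order.close_job(): hands the job in; it is judged then, once.
The state is a dict: "t": time; "joints": joint angles; "dq": joint speeds; "effort": joint torques, N m; "eef_pos": TCP position; "ee_rot": TCP orientation; "force": force on the tool from outside, world axes, zero at the start; "wrist_torque": the same for the moment, N m; "finger_gap": finger opening in m; "grip_force": force on a finger pad.
Only numpy, scipy, OpenCV 4.12 (cv2) and the standard library are available. Lean on these libraries where they do the work, as an engineer would, in place of code of your own. Each camera call takes 0.05 s, during which the arm holds its last target. There are 200 camera calls.

## Working session

There is one attempt and no reset: what is moved stays moved. The work goes in short steps, Python scripts to look and compute and a tool call to move; the robot and the scene stay as the last step left them, time stands still between calls to the robot, and variables do not carry over. Pictures are saved under pics/ and viewed, at most 11 in all, crops included, and the job is handed in when it is done.

Besides the shell and the picture viewer there is one more tool, called after "Request:" as name(argument=value, ...) on one line, values as JSON. move_arm: Moves the arm, as the interface text tells. Its arguments: {"type":"object","properties":{"rows":{"type":"array"}},"required":["rows"]}

```bash
mkdir -p pics
python3 - <<'E'
from station import ctrl,viewer
import cv2,numpy as np
print(ctrl.get_obs())
for n in("scene","top"):
    p,d=viewer.grab_frame(n);cv2.imwrite(f"pics/{n}0.png",p[...,::-1]);np.savez(f"{n}0.npz",p=p,d=d)
    print(viewer.camera_info(n))
E
```

```text
{'t': 0.0, 'joints': array([ 1.22181985,  0.68997813, -0.19452088,  1.56636587,  0.15729604,
        0.90248685, -0.21511239]), 'dq': array([ 0.00011224,  0.00038632,  0.00092612, -0.0002031 ,  0.00037869,
        0.00102733,  0.00076265]), 'effort': array([-1.74560391e-04, -5.27550709e+01, -1.26711946e+00, -1.53421658e+01,
       -5.27028262e-02,  6.62860766e-03,  1.70179605e-04]), 'eef_pos': array([ 0.23315419, -0.57919049,  0.23790804]), 'ee_rot': array([ 9.81733311e-01,  1.90259961e-01, -2.37409948e-04, -8.92149121e-04]), 'force': array([-0.16103376, -0.058508  ,  0.69092339]), 'wrist_torque': array([-0.04189105,  0.00799285,  0.02984672]), 'grip_force': 0.0, 'finger_gap': 0.08855125220066318}
{'intrinsics': array([[407.52842339,   0.        , 322.94695926],
       [  0.        , 407.52842339, 194.82316725],
       [  0.        ,   0.        ,   1.        ]]), 'k1': -0.044703905143277406, 'view': array([[-0.91191422, -0.41029244, -0.00851886,  0.5439844 ],
       [ 0.26878557, -0.6128305 ,  0.74309696, -0.19673863],
       [-0.31010768,  0.67535094,  0.66912953, -1.27191816],
       [ 0.        ,  0.        ,  0.        ,  1.        ]])}
{'intrinsics': array([[403.43926452,   0.        , 325.47911954],
       [  0.        , 403.43926452, 202.28821654],
       [  0.        ,   0.        ,   1.        ]]), 'k1': -0.016325448870612973, 'view': array([[-0.13951425, -0.9902131 , -0.00371296,  0.0892018 ],
       [ 0.94903901, -0.13478132,  0.2848841 , -0.56527026],
       [-0.2825964 ,  0.03622164,  0.95855478, -1.38882894],
       [ 0.        ,  0.        ,  0.        ,  1.        ]])}
```

View pics/scene0.png

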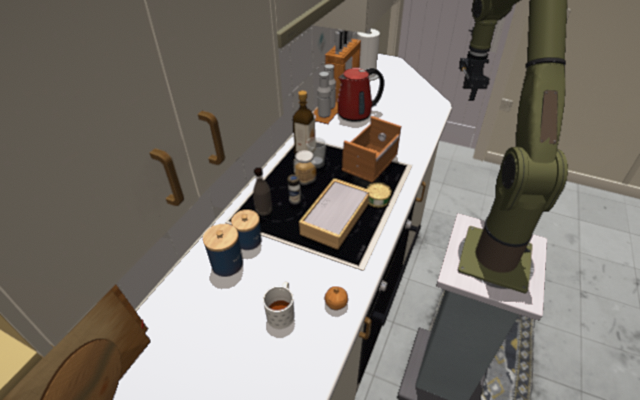

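View pics/top0.png

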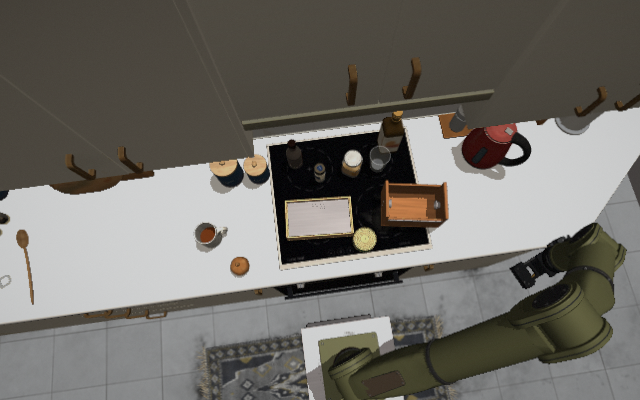

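The scene view shows the box at about (337,212), the holder at (372,150) and the tin at (378,194). In the top view they are at (319,217), (415,205) and (365,239). Next I measure them with depth.

```bash
cat > h.py <<'E'
import numpy as np,cv2
from station import ctrl,viewer
def cloud(n,d):
    c=viewer.camera_info(n);K=c["intrinsics"];k1=c["k1"]
    v,u=np.mgrid[0:400,0:640].astype(float)
    pts=np.stack([u,v],-1).reshape(-1,1,2)
    s=cv2.undistortPoints(pts,K,np.array([k1,0,0,0,0.])).reshape(400,640,2)
    P=np.stack([s[...,0]*d,-s[...,1]*d,-d,np.ones_like(d)],-1)
    W=P@np.linalg.inv(c["view"]).T
    W=W[...,:3];W[d<=0]=np.nan
    return W
def proj(n,P):
    c=viewer.camera_info(n);q=(c["view"]@np.r_[P,1])[:3];a=np.array([q[0],-q[1]])/-q[2]
    a=a*(1+c["k1"]*(a@a));return c["intrinsics"][:2,:2]@a+c["intrinsics"][:2,2]
E
python3 - <<'E'
from h import *
for n in("top","scene"):
    z=np.load(n+"0.npz");W=cloud(n,z["d"])
    def px(u,v):return np.round(W[v,u],4)
    if n=="top":
        print("table",px(240,215),px(300,258),"box",px(319,217),"tin",px(365,239),"hold floor",px(408,206))
        boxm=(slice(180,250),slice(270,362)); hm=(slice(170,240),slice(370,460))
    else:
        print("table",px(330,360),"leaf",px(337,205),"tin",px(378,190))
        boxm=(slice(165,260),slice(285,385)); hm=(slice(105,190),slice(330,412))
    B=W[boxm].reshape(-1,3)
    for lo,hi,l in((.050,.0625,"leaf"),(.0625,.072,"rim"),):
        S=B[(B[:,2]>lo)&(B[:,2]<hi)]
        r=cv2.minAreaRect((S[:,:2]*1000).astype(np.float32));print(n,l,len(S),r,np.median(S[:,2]))
    H=W[hm].reshape(-1,3)
    for lo,hi,l in((.137,.155,"cheektops"),(.106,.12,"walls"),(.005,.03,"floor"),(.06,.155,"all")):
        S=H[(H[:,2]>lo)&(H[:,2]<hi)]
        if len(S)>5:
            r=cv2.minAreaRect((S[:,:2]*1000).astype(np.float32));print(n,l,len(S),r,np.median(S[:,2]),S[:,:2].min(0),S[:,:2].max(0))
E
```

```text
table [0.592  0.3371 0.0007] [ 0.3964  0.1297 -0.0006] box [0.5276 0.0396 0.0554] tin [ 0.426  -0.1162  0.0383] hold floor [ 0.5318 -0.3012  0.0206]
top leaf 2134 ((528.416015625, 41.402183532714844), (246.2948455810547, 143.24423217773438), 85.93657684326172) 0.05787597442770376
top rim 350 ((527.9169921875, 41.347434997558594), (244.66319274902344, 139.0907745361328), 85.70317077636719) 0.06416336874935347
top cheektops 289 ((521.318115234375, -304.70074462890625), (219.6148681640625, 136.80374145507812), 79.55560302734375) 0.14441655656657115 [ 0.43549043 -0.42174664] [ 0.60700276 -0.18710681]
top walls 356 ((520.0135498046875, -302.9557189941406), (216.3653564453125, 139.82298278808594), 80.2327880859375) 0.11208009300363209 [ 0.43705677 -0.4125827 ] [ 0.60324999 -0.18611312]
top floor 1332 ((547.8618774414062, -285.7859802246094), (253.38800048828125, 276.5348815917969), 82.12043762207031) 0.01601553503264208 [ 0.40246693 -0.41114657] [ 0.69967212 -0.15254897]
top all 1299 ((521.135986328125, -304.0167541503906), (221.09765625, 141.936279296875), 79.76091003417969) 0.10903755898
[... 483 characters left out ...]
(218.7229461669922, 139.00039672851562), 79.52473449707031) 0.14154739377529424 [ 0.44192349 -0.41559871] [ 0.61139641 -0.18124869]
scene walls 345 ((523.5486450195312, -298.13018798828125), (219.1365203857422, 141.06787109375), 80.47286987304688) 0.1112224514186112 [ 0.44062624 -0.41459217] [ 0.60647718 -0.18165188]
scene floor 562 ((596.1165161132812, -411.75054931640625), (267.11151123046875, 605.5994262695312), 25.013944625854492) 0.017756955279285558 [ 0.43443623 -0.70147113] [ 0.83900405 -0.15238895]
scene all 1894 ((559.8219604492188, -348.5683288574219), (255.8862762451172, 593.3098754882812), 19.251541137695312) 0.09674629495153847 [ 0.43978487 -0.6330839 ] [ 0.77587258 -0.02927922]
```

Run:
```python
from h import *
C={}
for n in("top","scene"):
    z=np.load(n+"0.npz");W=cloud(n,z["d"]).reshape(-1,3);C[n]=W
    def rect(lo,hi,c,r,l):
        S=W[(W[:,2]>lo)&(W[:,2]<hi)&(np.hypot(W[:,0]-c[0],W[:,1]-c[1])<r)]
        # rotate minAreaRect with outlier trimming via yaw search
        q=cv2.minAreaRect((S[:,:2]*1000).astype(np.float32));print(n,l,len(S),np.round(np.r_[q[0],q[1],q[2]],1))
    rect(.054,.061,(.528,.041),.16,"leaf");rect(.0615,.068,(.528,.041),.16,"rim")
    rect(.14,.15,(.523,-.302),.15,"cheek");rect(.108,.118,(.523,-.302),.15,"walls")
    # bystanders: blobs above table
    S=W[(W[:,2]>.03)&(W[:,2]<.40)&(W[:,0]>.3)&(W[:,0]<.8)&(W[:,1]>-.6)&(W[:,1]<.5)]
    g=np.zeros((250,550),np.uint8);g[((S[:,0]-.3)*500).astype(int),((S[:,1]+.6)*500).astype(int)]=1
    k,lab,st,ce=cv2.connectedComponentsWithStats(cv2.dilate(g,np.ones((3,3))))
    for i in range(1,k):
        if st[i,4]>40:
            m=lab[((S[:,0]-.3)*500).astype(int),((S[:,1]+.6)*500).astype(int)]==i;T=S[m]
            print("  blob",np.round(T.min(0),3),np.round(T.max(0),3))
```

```text
top leaf 1649 [569.8  38.5 246.3 226.2  85.9]
top rim 479 [571.3  38.1 244.7 226.   85.7]
top cheek 236 [ 519.4 -304.   219.2  135.7   80.4]
top walls 307 [ 520.4 -300.9  212.3  139.8   80.2]
  blob [0.361 0.317 0.03 ] [0.427 0.383 0.071]
  blob [ 0.385 -0.158  0.03 ] [0.604 0.168 0.072]
  blob [ 0.435 -0.422  0.03 ] [ 0.607 -0.186  0.153]
  blob [0.479 0.379 0.03 ] [0.56  0.493 0.091]
  blob [ 0.522 -0.226  0.082] [ 0.546 -0.216  0.1  ]
  blob [ 0.647 -0.6    0.03 ] [ 0.785 -0.557  0.215]
  blob [ 0.678 -0.152  0.03 ] [ 0.752 -0.073  0.118]
  blob [ 0.678 -0.004  0.03 ] [0.72  0.036 0.116]
  blob [ 0.679 -0.306  0.03 ] [ 0.8   -0.176  0.277]
  blob [0.703 0.207 0.031] [0.793 0.294 0.124]
  blob [0.706 0.31  0.03 ] [0.773 0.41  0.151]
  blob [0.746 0.073 0.031] [0.792 0.131 0.188]
scene leaf 1760 [573.5  40.6 252.4 224.2  86.5]
scene rim 227 [575.2  41.1 249.7 223.1  85.4]
scene cheek 120 [ 523.1 -298.7  217.6  133.2   79.1]
scene walls 249 [ 524.3 -298.3  219.2  139.5   80.4]
  blob [0.366 0.324 0.03 ] [0.431 0.386 0.071]
  blob [ 0.389 -0.159  0.03 ] [0.61  0.173 0.069]
  blob [ 0.44  -0.417  0.03 ] [ 0.611 -0.179  0.147]
  blob [0.48  0.413 0.03 ] [0.563 0.496 0.086]
  blob [0.525 0.383 0.036] [0.537 0.407 0.077]
  blob [ 0.648 -0.6    0.03 ] [ 0.793 -0.551  0.211]
  blob [ 0.681 -0.141  0.03 ] [ 0.761 -0.067  0.114]
  blob [ 0.683 -0.225  0.033] [ 0.756 -0.172  0.107]
  blob [ 0.682 -0.005  0.031] [0.723 0.04  0.108]
  blob [ 0.694 -0.298  0.032] [ 0.8   -0.205  0.274]
  blob [0.705 0.209 0.03 ] [0.791 0.296 0.119]
  blob [0.707 0.313 0.03 ] [0.8   0.413 0.149]
  blob [0.751 0.083 0.03 ] [0.799 0.135 0.186]
```

Request:
move_arm(rows=[[[255,0,0,0,-0.18],[255,0,0,0,-0.18],[255,0,0,0,-0.18],[255,0,0,0,-0.18],[255,0,0,0,-0.18]]])

```text
t: 0.72
eef_pos: [0.2332, -0.5795, 0.2383]
ee_rot: [0.799, 0.601, 0.0, -0.001]
force: [-0.6, -0.4, -0.3]
finger_gap: 0.0399
grip_force: 0.0
```

Request:
move_arm(rows=[[[255,0,0,0,-0.104],[255,0,0,0,-0.104],[255,53,24,0,0],[255,53,24,0,0],[255,53,24,0,0]]])

```text
t: 1.35
eef_pos: [0.3185, -0.4254, 0.2385]
ee_rot: [0.735, 0.678, 0.0, -0.0]
force: [0.7, -0.2, 0.2]
finger_gap: 0.0003
grip_force: 0.0
```

Request:
move_arm(rows=[[[255,53,24,0,0],[255,53,24,0,0],[255,53,24,0,0],[255,53,24,0,0],[255,53,24,0,0]]])

```text
t: 1.98
eef_pos: [0.4593, -0.1709, 0.2386]
ee_rot: [0.735, 0.678, -0.0, -0.0]
force: [0.5, -1.2, -0.7]
finger_gap: 0.0006
grip_force: 0.0
```

Request:
move_arm(rows=[[[255,53,24,0,0],[255,53,24,0,0],[255,53,24,0,0],[255,40,20,40,0],[255,0,0,40,0]]])

```text
t: 2.6
eef_pos: [0.5683, 0.0238, 0.158]
ee_rot: [0.733, 0.68, 0.002, -0.0]
force: [-0.0, -1.0, -0.4]
finger_gap: 0.0005
grip_force: 0.0
```

Request:
move_arm(rows=[[[255,16,4,40,0],[255,0,0,40,0],[255,0,0,12,0],[255,0,0,4,0],[255,0,0,0,0]]])

```text
t: 3.22
eef_pos: [0.5724, 0.034, 0.0637]
ee_rot: [0.735, 0.678, 0.001, 0.001]
force: [-0.1, -0.0, 0.3]
finger_gap: 0.0001
grip_force: 0.0
```

Request:
move_arm(rows=[[[255,0,0,3,0],[255,0,0,1.5,0],[255,0,0,1,0],[255,0,0,0,0],[255,0,0,0,0]]])

```text
t: 3.85
eef_pos: [0.5724, 0.034, 0.0585]
ee_rot: [0.735, 0.678, 0.001, 0.001]
force: [-0.7, 0.5, 7.6]
finger_gap: 0.0007
grip_force: 3.9
```

Request:
move_arm(rows=[[[255,0,-6,0,0],[255,0,-10,0,0],[255,0,-12,0,0],[255,0,-12,0,0],[255,0,-12,0,0]]])

```text
t: 4.47
eef_pos: [0.5216, 0.0377, 0.0584]
ee_rot: [0.735, 0.678, 0.001, 0.002]
force: [2.7, -2.6, 5.5]
finger_gap: 0.0003
grip_force: 2.9
```

Request:
move_arm(rows=[[[255,0,-12,0.3,0],[255,0,-12,0.2,0],[255,0,-12,0,0],[255,0,-12,0,0],[255,0,-8,0,0]]])

```text
t: 5.1
eef_pos: [0.4673, 0.0422, 0.0584]
ee_rot: [0.735, 0.678, 0.003, 0.003]
force: [5.3, -3.4, 8.4]
finger_gap: 0.0003
grip_force: 4.1
```

Run:
```python
from h import *
p,d=viewer.grab_frame("top");np.savez("top1.npz",p=p,d=d)
cv2.imwrite("pics/top1.png",cv2.resize(p[165:265,260:460,::-1],None,fx=4,fy=4,interpolation=cv2.INTER_CUBIC))
```

```text
(no output)
```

View pics/top1.png

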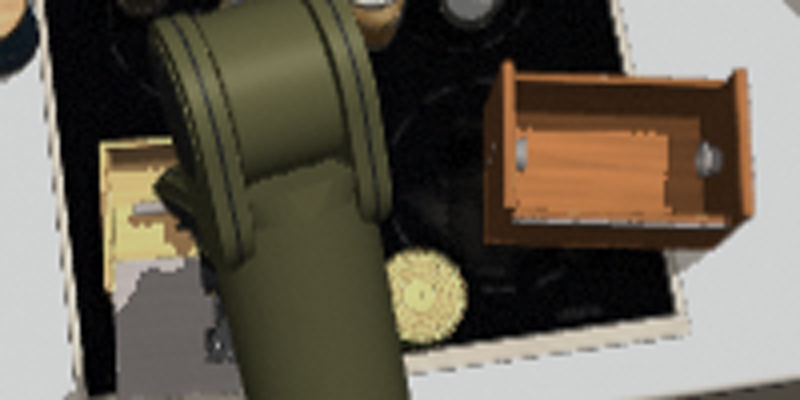

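The leaf is open, with the rods of the spindle showing at crop (155,210). I'll lift, then look with the scene camera.

Request:
move_arm(rows=[[[255,0,0,-30,0],[120,0,0,-30,0],[120,0,0,-20,0],[120,0,0,0,0],[120,0,0,0,0]]])

```text
t: 5.78
eef_pos: [0.4637, 0.0427, 0.1362]
ee_rot: [0.735, 0.678, -0.0, -0.0]
force: [-0.3, -0.5, -0.0]
finger_gap: 0.0385
grip_force: 0.0
```

Run:
```python
from h import *
print(ctrl.get_obs()["finger_gap"])
for n in("scene","top"):
    p,d=viewer.grab_frame(n);np.savez(n+"2.npz",p=p,d=d);W=cloud(n,d)
    cx=np.array([.530,.0435]);a=np.radians(-4.2);R=np.array([[np.cos(a),-np.sin(a)],[np.sin(a),np.cos(a)]])
    off=np.array([2,2.5])*1e-3*(1 if n=="scene" else -1)
    q=(W[...,:2]-off-cx)@R
    m=(abs(q[...,1])<.114)&(q[...,0]>-.02)&(q[...,0]<.045)&(W[...,2]>.028)&(W[...,2]<.054)
    T=q[m]*1000;Z=W[m][:,2]*1000
    for lo in range(-115,115,10):
        s=(T[:,1]>=lo)&(T[:,1]<lo+10)
        if s.sum()>1:print(n,lo,s.sum(),np.round([T[s,0].min(),T[s,0].max(),T[s,0].mean(),Z[s].max()],1))
    if n=="scene":cv2.imwrite("pics/scene2.png",cv2.resize(p[165:265,280:400,::-1],None,fx=5,fy=5,interpolation=cv2.INTER_CUBIC))
```

```text
0.038518794592176636
scene -95 3 [ 6.2 18.7 12.7 43.1]
scene -85 15 [-1.8 25.7  9.2 48.3]
scene -75 24 [-7.2 34.   8.9 49. ]
scene -65 15 [-4.7 20.   6.6 49.9]
scene -55 21 [-1.6 23.6  8.5 48.8]
scene -45 16 [-0.9 21.8  8.8 49.8]
scene -35 22 [-2.2 24.1  8.4 48.9]
scene -25 13 [-2.2 19.1  7.2 47.4]
scene -15 21 [-2.  24.4  9.3 49.6]
scene -5 16 [-1.8 21.8  8.2 48.5]
scene 5 15 [-1.7 22.4  7.4 48.9]
scene 15 19 [-2.3 31.8 10.8 47.2]
scene 25 26 [-9.7 34.1  6.8 49.9]
scene 35 35 [-10.2  32.6   8.3  49.6]
scene 45 13 [ 0.8 20.1 11.  47. ]
scene 55 8 [ 5.3 16.1 10.4 41.9]
scene 65 10 [ 4.7 16.5 10.4 41.1]
scene 75 8 [ 6.5 14.4  9.8 42.7]
scene 85 5 [ 6.1 15.  10.3 38.6]
top 45 6 [-0.5 11.8  6.5 42.7]
top 55 5 [ 4.8 11.4  9.  41.9]
top 65 11 [ 4.6 18.2 10.3 42.5]
top 75 9 [ 5.3 12.9  9.  49.2]
top 85 7 [ 4.4 13.1  9.4 46.9]
top 95 2 [ 7.2 15.7 11.4 36.8]
```

View pics/scene2.png

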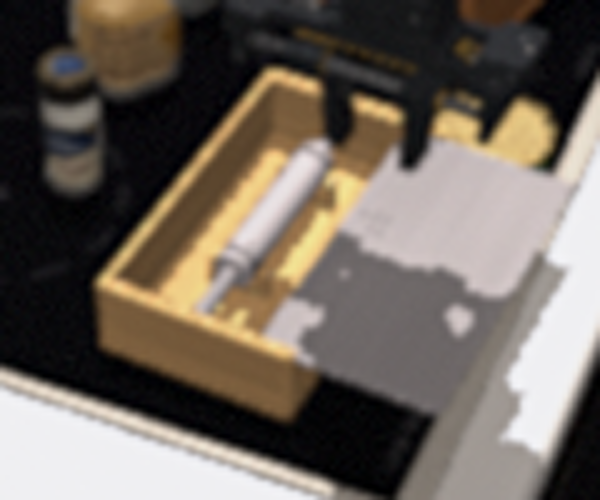

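Request:
move_arm(rows=[[[90,-6,38,0,0],[90,-7,39,0,0],[90,0,0,20,0],[90,0,0,0,0],[90,0,0,0,0]]])

```text
t: 6.5
eef_pos: [0.5389, 0.024, 0.1165]
ee_rot: [0.735, 0.679, -0.001, -0.0]
force: [-0.6, -0.2, 0.6]
finger_gap: 0.0572
grip_force: 0.0
```

Request:
move_arm(rows=[[[90,0,1,30,0],[90,0,0,30,0],[90,0,0,25,0],[90,0,0,12,0],[90,0,0,0,0]]])

```text
t: 7.12
eef_pos: [0.5404, 0.0238, 0.0197]
ee_rot: [0.735, 0.678, -0.0, -0.0]
force: [0.4, -0.3, 0.1]
finger_gap: 0.057
grip_force: 0.0
```

Request:
move_arm(rows=[[[255,0,0,1,0],[255,0,0,0,0],[255,0,0,0,0],[255,0,0,0,0],[255,0,0,0,0]]])

```text
t: 7.75
eef_pos: [0.5409, 0.0235, 0.0191]
ee_rot: [0.735, 0.678, 0.0, 0.0]
force: [-0.9, 0.3, 4.5]
finger_gap: 0.0271
grip_force: 30.0
```

Request:
move_arm(rows=[[[255,0,0,-15,0],[255,0,0,-40,0],[255,0,0,-50,0],[255,0,0,-50,0],[255,0,0,-27,0]]])

```text
t: 8.38
eef_pos: [0.5412, 0.0237, 0.2039]
ee_rot: [0.735, 0.678, 0.001, 0.001]
force: [0.8, -0.7, -2.0]
finger_gap: 0.027
grip_force: 30.0
```

Request:
move_arm(rows=[[[255,0,0,0,0.093],[255,-20,2,0,0],[255,-40,4,0,0],[255,-45,5,0,0],[255,-45,5,0,0]]])

```text
t: 9.0
eef_pos: [0.53, -0.1282, 0.2013]
ee_rot: [0.765, 0.644, -0.0, -0.0]
force: [1.4, -1.0, -2.0]
finger_gap: 0.0276
grip_force: 30.0
```

Request:
move_arm(rows=[[[255,-45,5,0,0],[255,-45,5,0,0],[255,-45,5,0,0],[255,-40,4,0,0],[255,-20,2,0,0]]])

```text
t: 9.62
eef_pos: [0.5163, -0.3253, 0.2009]
ee_rot: [0.767, 0.642, -0.001, 0.0]
force: [-0.0, 0.3, -2.5]
finger_gap: 0.0273
grip_force: 30.0
```

Run:
```python
from h import *
o=ctrl.get_obs();print(o["eef_pos"],o["joints"])
a=np.radians(-9.8);R=np.array([[np.cos(a),-np.sin(a)],[np.sin(a),np.cos(a)]])
for n,off in(("scene",[.002,.0025]),("top",[-.002,-.0025])):
    p,d=viewer.grab_frame(n);np.savez(n+"3.npz",p=p,d=d);W=cloud(n,d)
    q=(W[...,:2]-off-o["eef_pos"][:2])@R*1000;z=W[...,2]*1000
    m=(abs(q[...,0])<17)&(abs(q[...,1])<130)&(z>190)&(z<240)
    for lo in range(-120,130,10):
        s=m&(q[...,1]>=lo)&(q[...,1]<lo+10)
        if s.sum()>1:print(n,lo,s.sum(),np.round([q[s][:,1].min(),q[s][:,1].max(),q[s][:,0].mean(),z[s].min(),z[s].mean(),z[s].max()],1))
    if n=="scene":cv2.imwrite("pics/scene3.png",cv2.resize(p[85:205,300:440,::-1],None,fx=5,fy=5,interpolation=cv2.INTER_CUBIC))
```

```text
[ 0.51634271 -0.32529681  0.20086255] [ 0.74581038  0.74448579 -0.46737695  1.64209626  0.4176008   0.85645446
 -0.06905698]
scene -60 3 [-58.9 -52.4 -13.5 211.4 213.8 215.9]
scene -30 3 [-27.1 -20.2   3.1 224.1 225.5 227.3]
scene -20 5 [-19.5 -10.    2.5 222.2 224.5 226.4]
scene -10 10 [ -8.5  -0.    3.8 220.4 225.7 239.4]
scene 0 27 [  1.3   9.9   2.4 207.2 224.2 238.6]
scene 10 13 [ 11.8  19.6  -5.3 206.6 220.4 228.2]
scene 20 15 [ 20.2  29.7  -6.6 210.3 221.5 228. ]
scene 30 11 [ 30.3  39.4  -6.4 208.1 221.6 228.3]
scene 40 12 [ 40.4  49.8  -8.9 206.  220.5 227.3]
scene 50 18 [ 50.5  59.8  -5.3 203.4 220.7 230.4]
scene 60 28 [ 60.6  69.5  -1.4 204.7 218.2 229.6]
scene 70 4 [ 77.2  79.8  -1.9 216.9 219.2 221.2]
scene 80 3 [ 80.8  89.4  -2.9 215.3 219.  222.6]
scene 90 9 [ 90.   99.1  -2.9 212.2 219.  222.8]
scene 100 8 [101.2 109.   -1.7 214.8 218.2 221.7]
scene 110 5 [110.5 113.5  -1.4 211.7 216.8 221.9]
top -80 10 [-77.7 -70.1  -1.  210.8 220.5 224.4]
top -70 8 [-68.5 -61.1  -7.2 217.1 222.  229.4]
top -60 13 [-59.2 -52.   -8.1 213.2 224.1 232.7]
top 0 3 [  4.1   6.7  13.3 219.5 224.7 230.2]
top 10 5 [ 16.2  19.7   5.8 223.2 227.5 230.8]
top 20 21 [ 20.4  29.8  -1.9 215.1 226.4 232.2]
top 30 23 [ 31.   39.8  -3.7 216.2 226.2 233.8]
top 40 22 [ 40.3  49.8  -4.6 217.6 226.6 233.1]
top 50 27 [ 50.1  59.7  -3.1 214.7 226.1 234.3]
top 60 20 [ 60.2  68.8  -2.1 208.7 222.4 232.3]
top 70 9 [ 70.8  78.1  -1.2 215.5 220.1 225.1]
top 80 9 [ 80.7  88.3  -1.3 216.5 219.7 223. ]
top 90 9 [ 90.3  98.5  -1.6 215.8 219.8 225.1]
top 100 9 [100.5 107.8  -1.9 210.7 219.5 224.7]
top 110 5 [110.3 113.7  -1.  216.1 218.4 223.2]
```

View pics/scene3.png

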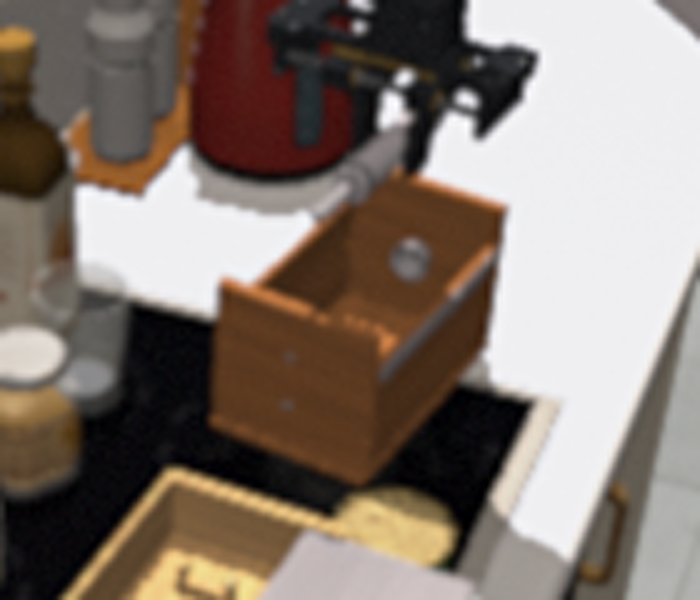

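The picture shows the spindle held level above the holder, with the plunger tip at crop (320,210) and the far cup at (410,258). I'll lower it so the stub rides up on the far cheek and the spindle tilts.

Request:
move_arm(rows=[[[255,0,2,25,0],[255,0,0,25,0],[255,0,0,14,0],[255,0,0,8,0],[255,0,0,4,0]]])

```text
t: 10.35
eef_pos: [0.5207, -0.3211, 0.1255]
ee_rot: [0.765, 0.644, 0.001, -0.0]
force: [-1.0, 4.1, 4.4]
finger_gap: 0.027
grip_force: 30.1
```

```bash
cat > m.py <<'E'
from h import *
import sys
def meas(tag):
    o=ctrl.get_obs();e=o["eef_pos"];H=np.array([.522,-.301])
    a=np.radians(-9.8);R=np.array([[np.cos(a),-np.sin(a)],[np.sin(a),np.cos(a)]])
    t=(e[:2]-H)@R*1000
    print("tcp x',p,z(rel mid)",np.round([t[0],t[1],e[2]*1000-80],1),"F",np.round(R.T@o["force"][:2],1),round(o["force"][2],1),"gap",round(o["finger_gap"],4))
    for n,off in(("scene",[.002,.0025]),("top",[-.002,-.0025])):
        p,d=viewer.grab_frame(n);np.savez(n+tag+".npz",p=p,d=d);W=cloud(n,d)
        q=(W[...,:2]-off-H)@R*1000;z=W[...,2]*1000-80
        sat=cv2.cvtColor(p,cv2.COLOR_RGB2HSV)[...,1]
        m=(abs(q[...,0]-t[0])<13)&(abs(q[...,1])<125)&(z>-45)&(z<e[2]*1000+60-80)&(sat<70)&(p.max(-1)>70)
        pr=[]
        for lo in range(-120,120,10):
            s=m&(q[...,1]>=lo)&(q[...,1]<lo+10)
            if s.sum()>2:pr.append((lo+5,int(s.sum()),int(np.median(q[s][:,0])),int(np.median(z[s])),int(z[s].max())))
        print(n,"(p,n,x,zmed,zmax)",pr)
        if n=="scene":cv2.imwrite(f"pics/scene{tag}.png",cv2.resize(p[85:205,300:440,::-1],None,fx=5,fy=5,interpolation=cv2.INTER_CUBIC))
meas(sys.argv[1])
E
python3 m.py 4
```

```text
tcp x',p,z(rel mid) [  2.2 -20.   45.5] F [-1.7  3.8] 4.4 gap 0.027
scene (p,n,x,zmed,zmax) [(-105, 5, 2, -8, -2), (-95, 14, 0, -8, 13), (-85, 12, -2, -11, 11), (-35, 5, 2, 73, 75), (-25, 8, 0, 72, 74), (-15, 13, -1, 70, 75), (-5, 12, -6, 69, 72), (5, 11, -2, 68, 73), (15, 13, 1, 67, 73), (25, 14, -5, 66, 69), (35, 15, 0, 65, 70), (45, 24, -1, 60, 68), (55, 5, 0, 56, 59), (65, 5, 0, 56, 59), (75, 6, 0, 57, 58)]
top (p,n,x,zmed,zmax) [(-95, 13, -1, 19, 75), (-85, 11, -1, 67, 73), (-75, 9, -7, 73, 79), (-5, 3, 6, 70, 70), (5, 14, 2, 69, 74), (15, 21, -1, 69, 74), (25, 19, 0, 68, 74), (35, 17, 1, 69, 71), (45, 17, -1, 68, 72), (55, 9, 0, 61, 62), (65, 9, 0, 58, 62), (75, 9, 1, 56, 58), (85, 19, 0, 15, 60), (95, 4, 2, 56, 57)]
```

View pics/scene4.png

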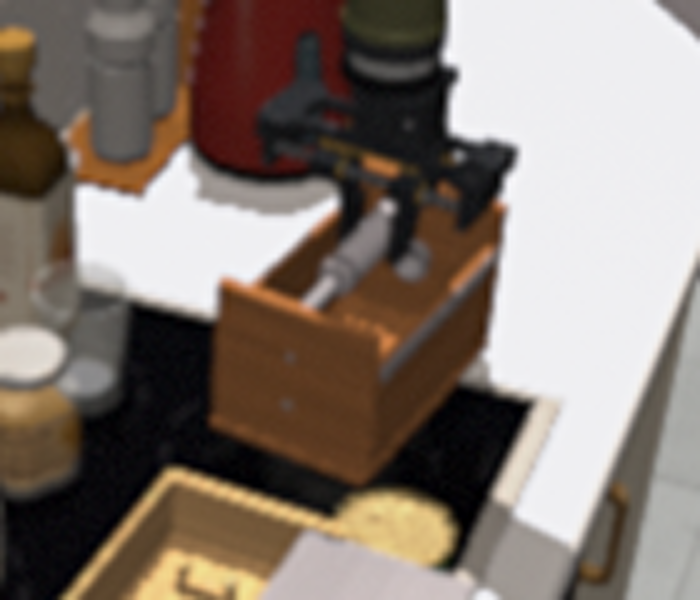

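Request:
move_arm(rows=[[[255,-5,0,-6,0],[255,-5,0,0,0],[255,0,0,6,0],[255,0,0,6,0],[255,0,0,5,0]]])

```text
t: 11.08
eef_pos: [0.5202, -0.325, 0.1134]
ee_rot: [0.764, 0.646, 0.004, -0.003]
force: [2.0, 13.2, -2.2]
finger_gap: 0.027
grip_force: 30.0
```

```bash
python3 m.py 5
```

```text
tcp x',p,z(rel mid) [  2.3 -23.9  33.4] F [-0.3 13.4] -2.2 gap 0.027
scene (p,n,x,zmed,zmax) [(-105, 3, 0, -10, -1), (-95, 9, -2, -2, 12), (-85, 10, -4, -11, 12), (-45, 5, 7, 65, 66), (-35, 7, 4, 64, 66), (-25, 11, -1, 60, 64), (-15, 15, -1, 57, 62), (-5, 15, -2, 54, 60), (5, 14, -2, 50, 57), (15, 15, -1, 51, 55), (25, 15, -1, 46, 56), (35, 20, -3, 43, 53), (45, 17, 0, 38, 49), (55, 4, 2, 36, 37)]
top (p,n,x,zmed,zmax) [(-95, 12, 0, 39, 73), (-85, 6, -2, 15, 68), (-75, 4, -7, 70, 72), (-5, 7, 7, 54, 59), (5, 21, 0, 53, 58), (15, 22, 0, 50, 61), (25, 19, -1, 48, 54), (35, 18, 0, 47, 53), (45, 14, 1, 41, 48), (55, 9, 0, 34, 37), (65, 9, 1, 30, 38), (75, 10, 1, 27, 33), (85, 17, -2, 24, 31)]
```

View pics/scene5.png

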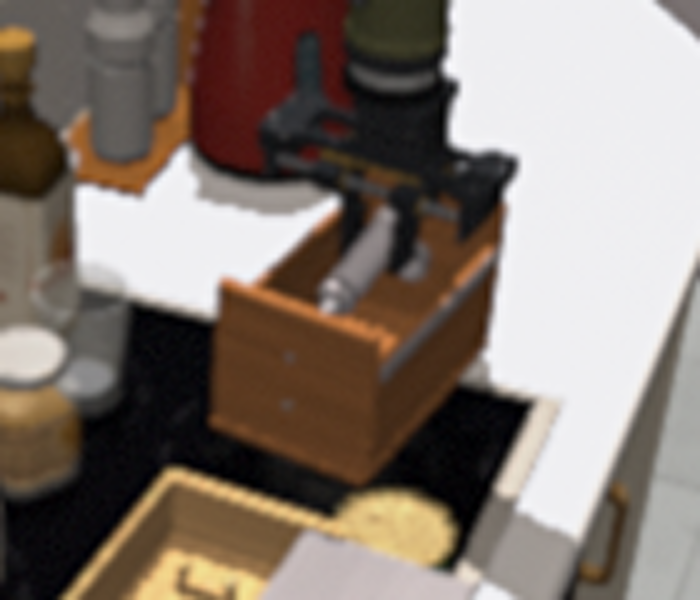

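```bash
cat > f.py <<'E'
from h import *
import sys
from scipy.optimize import least_squares
def fit(tag,show=True):
    """tilt + axial position of spindle from stored frames (signed: cylinder surface fit in p,z plane)"""
    H=np.array([.522,-.301]);a=np.radians(-9.8);R=np.array([[np.cos(a),-np.sin(a)],[np.sin(a),np.cos(a)]])
    for n,off in(("scene",[.002,.0025]),("top",[-.002,-.0025])):
        f=np.load(n+tag+".npz");p,d=f["p"],f["d"];W=cloud(n,d)
        q=(W[...,:2]-off-H)@R*1000;z=W[...,2]*1000-80
        sat=cv2.cvtColor(p,cv2.COLOR_RGB2HSV)[...,1]
        m=(abs(q[...,0])<16)&(q[...,1]>0)&(q[...,1]<78)&(z>-60)&(z<95)&(sat<70)&(p.max(-1)>70)
        X=np.c_[q[m],z[m]]
        def prof(v,X):
            x0,h0,th,e=v;s=X[:,1]*np.cos(th)-(X[:,2]-h0)*np.sin(th)   # along axis (plunger down)
            w=X[:,1]*np.sin(th)+(X[:,2]-h0)*np.cos(th)
            r=np.where(True,14+(6-14)/(1+np.exp(-np.clip((s-e)/1.0,-50,50))),0)
            return np.hypot(X[:,0]-x0,w)-r
        best=None
        for th0 in(.05,.25,.45,.6):
          for e0 in(30,45,60):
            r=least_squares(prof,[0,40,th0,e0],args=(X,),loss="soft_l1",f_scale=2)
            if best is None or r.cost<best.cost:best=r
        x0,h0,th,e=best.x;c,s=np.cos(th),np.sin(th)
        # axis point at arclength t: (p,z)=(t c, h0 - t s); tube end t=e
        f=lambda t:np.round([t*c,h0-t*s],1)
        print(n,len(X),"cost",round(best.cost/len(X),2),"x",round(x0,1),"tilt",round(np.degrees(th),1),"mid",f(e-64.5),"tip",f(e+50),"stub",f(e-146))
if __name__=="__main__":
    for t in sys.argv[1:]:print(t);fit(t)
E
python3 f.py 3 4 5
```

```text
3
scene 0 cost nan x 0.0 tilt 2.9 mid [-34.5  41.7] tip [79.9 36. ] stub [-115.9   45.8]
top 0 cost nan x 0.0 tilt 2.9 mid [-34.5  41.7] tip [79.9 36. ] stub [-115.9   45.8]
4
scene 100 cost 1.69 x 2.6 tilt -1795.7 mid [-18.7  58.9] tip [95.4 50.3] stub [-100.   65.]
top 115 cost 1.62 x 1.7 tilt -356.2 mid [-16.5  59.6] tip [97.7 52.1] stub [-97.8  65. ]
5
scene 89 cost 1.86 x 2.9 tilt 12.2 mid [-22.6  46.8] tip [89.3 22.6] stub [-102.2   64.1]
top 124 cost 1.86 x 1.6 tilt 12.3 mid [-20.5  46.8] tip [91.4 22.4] stub [-100.1   64.1]f.py:26: RuntimeWarning: invalid value encountered in scalar divide
  print(n,len(X),"cost",round(best.cost/len(X),2),"x",round(x0,1),"tilt",round(np.degrees(th),1),"mid",f(e-64.5),"tip",f(e+50),"stub",f(e-146))
```

Request:
move_arm(rows=[[[255,6,0,-6,0],[255,0,0,-14,0],[255,-3,0,0,0],[255,0,0,0,0],[255,0,0,0,0]]])

```text
t: 11.8
eef_pos: [0.518, -0.3305, 0.1335]
ee_rot: [0.766, 0.643, -0.0, -0.0]
force: [-0.9, -0.3, -1.6]
finger_gap: 0.0271
grip_force: 30.0
```

```bash
python3 m.py 6|head -1; python3 f.py 6
```

```text
tcp x',p,z(rel mid) [  1.1 -29.7  53.5] F [-0.9 -0.4] -1.6 gap 0.0271
6
scene 100 cost 2.09 x 2.7 tilt -3228.3 mid [-29.1  66.9] tip [83.  43.7] stub [-109.    83.4]
top 114 cost 2.04 x 1.0 tilt -3592.2 mid [-25.4  65.4] tip [88.1 49.8] stub [-106.1   76.4]
```

Request:
move_arm(rows=[[[255,-3,0,6,0],[255,0,0,6,0],[255,0,0,5,0],[255,-1,0,5,0],[255,-1,0,4,0]]])

```text
t: 12.52
eef_pos: [0.518, -0.3348, 0.1077]
ee_rot: [0.765, 0.644, 0.0, 0.0]
force: [-0.2, 0.8, 0.4]
finger_gap: 0.027
grip_force: 30.0
```

```bash
python3 m.py 7|head -1; python3 f.py 7
```

```text
tcp x',p,z(rel mid) [  1.8 -33.9  27.7] F [-0.4  0.7] 0.4 gap 0.027
7
scene 70 cost 2.58 x 3.2 tilt 23.8 mid [-31.4  43.6] tip [73.3 -2.6] stub [-106.    76.4]
top 101 cost 1.77 x 0.8 tilt 19.8 mid [-30.7  40. ] tip [77.1  1.2] stub [-107.3   67.7]
```

Request:
move_arm(rows=[[[255,0,0,4,0],[255,-1,0,3,0],[255,0,0,2,0],[255,0,0,0,0],[255,0,0,0,0]]])

```text
t: 13.25
eef_pos: [0.5174, -0.3355, 0.0987]
ee_rot: [0.765, 0.643, 0.0, -0.0]
force: [0.3, 1.2, 0.3]
finger_gap: 0.0269
grip_force: 30.0
```

```bash
python3 m.py 8|head -1; python3 f.py 8
```

```text
tcp x',p,z(rel mid) [  1.3 -34.7  18.7] F [0.1 1.2] 0.3 gap 0.0269
8
scene 51 cost 4.71 x 3.8 tilt -66.8 mid [ -9.8 -33.5] tip [35.2 71.7] stub [ -41.9 -108.5]
top 91 cost 3.8 x -2.9 tilt 49.8 mid [-16.   71.8] tip [ 57.9 -15.6] stub [-68.6 134. ]
```

Request:
move_arm(rows=[[[255,0,0,-8,0],[255,0,0,-12,0],[255,4,0,0,0],[255,4,0,0,0],[255,0,0,0,0]]])

```text
t: 13.98
eef_pos: [0.5188, -0.327, 0.1185]
ee_rot: [0.765, 0.644, 0.0, -0.0]
force: [0.2, 0.4, -1.3]
finger_gap: 0.0272
grip_force: 30.0
```

```bash
python3 m.py 9; python3 f.py 9
```

```text
tcp x',p,z(rel mid) [  1.3 -26.2  38.5] F [0.2 0.4] -1.3 gap 0.0272
scene (p,n,x,zmed,zmax) [(-95, 12, 0, -7, 3), (-85, 11, -4, -9, 16), (-45, 5, 8, 73, 78), (-35, 8, 0, 73, 75), (-25, 15, 1, 66, 74), (-15, 20, -2, 58, 72), (-5, 17, -5, 54, 63), (5, 17, -5, 49, 53), (15, 20, -3, 45, 51), (25, 20, -3, 38, 48), (35, 23, 0, 32, 41), (45, 3, -2, 27, 29)]
top (p,n,x,zmed,zmax) [(-95, 9, -1, 12, 96), (-85, 6, -2, 48, 96), (-75, 3, -10, 86, 86), (-5, 13, 3, 56, 61), (5, 21, -2, 52, 56), (15, 21, -1, 45, 52), (25, 22, -1, 43, 48), (35, 20, 0, 40, 49), (45, 9, 0, 25, 32), (55, 9, 2, 19, 24), (65, 8, 0, 15, 20), (75, 6, 0, 11, 15), (85, 20, -1, 14, 20)]
9
scene 86 cost 1.98 x 2.3 tilt 24.4 mid [-27.3  51.4] tip [77.   4.1] stub [-101.5   85. ]
top 118 cost 1.62 x 2.0 tilt 25.0 mid [-23.1  52.4] tip [80.7  4. ] stub [-97.   86.8]
```

View pics/scene9.png

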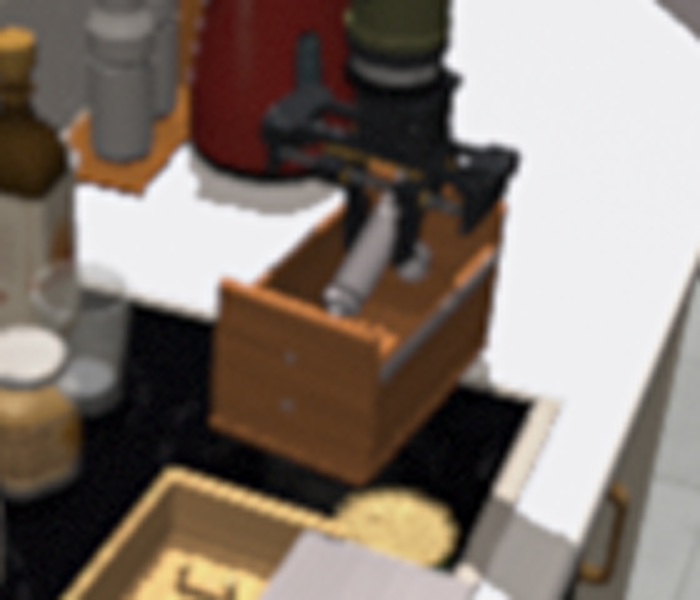

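The picture shows the spindle slanting about 25° with its plunger low and just before the near cup. It is inside the holder, so I'll push it into the cup.

Request:
move_arm(rows=[[[255,0,-2,5,0],[255,5,0,0,0],[255,5,0,0,0],[255,4,0,0,0],[255,4,0,1,0]]])

```text
t: 14.7
eef_pos: [0.5199, -0.3107, 0.113]
ee_rot: [0.766, 0.643, -0.001, 0.001]
force: [-0.2, -2.7, -0.0]
finger_gap: 0.0269
grip_force: 30.0
```

```bash
python3 m.py 10; python3 f.py 10
```

```text
tcp x',p,z(rel mid) [-0.4 -9.9 33. ] F [ 0.3 -2.7] -0.0 gap 0.0269
scene (p,n,x,zmed,zmax) [(-105, 3, 1, -1, 1), (-95, 13, -2, -1, 12), (-85, 12, -4, -10, 15), (-25, 8, 4, 67, 73), (-15, 13, 3, 63, 75), (-5, 15, -4, 57, 64), (5, 22, -4, 51, 60), (15, 14, -5, 45, 54), (25, 18, 0, 42, 48), (35, 21, -6, 35, 46), (45, 16, -4, 32, 38)]
top (p,n,x,zmed,zmax) [(-95, 9, -2, 6, 11), (-85, 25, 0, 9, 18), (-75, 7, -1, 83, 91), (15, 16, 1, 50, 58), (25, 22, -3, 46, 55), (35, 19, -4, 40, 48), (45, 19, -1, 36, 44), (55, 20, -2, 30, 37), (65, 9, -1, 16, 20), (75, 8, 0, 12, 19), (85, 19, -1, 14, 20)]
10
scene 97 cost 2.02 x 0.4 tilt 25.5 mid [45.7 19.9] tip [149.1 -29.4] stub [-27.8  54.9]
top 115 cost 2.21 x -0.5 tilt 27.7 mid [-4.7 48.7] tip [96.7 -4.5] stub [-76.8  86.7]
```

Request:
move_arm(rows=[[[255,5,0,2,0],[255,5,0,2,0],[255,5,0,3,0],[255,5,0,2,0],[255,5,0,2,0]]])

```text
t: 15.42
eef_pos: [0.5238, -0.2877, 0.1019]
ee_rot: [0.766, 0.643, -0.001, 0.001]
force: [-2.2, -9.1, 1.3]
finger_gap: 0.0274
grip_force: 30.0
```

```bash
python3 m.py 11; python3 f.py 11
```

```text
tcp x',p,z(rel mid) [-0.5 13.4 21.9] F [-0.6 -9.4] 1.3 gap 0.0274
scene (p,n,x,zmed,zmax) [(-105, 4, 0, -11, 61), (-95, 10, 4, -8, -2), (-85, 12, -3, -9, 3), (5, 9, 0, 52, 59), (15, 13, -4, 52, 59), (25, 19, -7, 40, 49), (35, 20, -4, 36, 47), (45, 16, -2, 33, 42)]
top (p,n,x,zmed,zmax) [(-95, 8, 2, 11, 16), (-85, 26, -1, 12, 21), (-55, 3, -1, 78, 78), (-45, 6, 0, 76, 77), (35, 5, 3, 41, 47), (45, 22, -2, 36, 41), (55, 21, -4, 31, 37), (65, 18, -2, 26, 34), (75, 19, 0, 18, 26), (85, 18, -2, 14, 21)]
11
scene 85 cost 3.09 x 1.2 tilt 29.0 mid [19.4 33.2] tip [119.5 -22.3] stub [-51.9  72.7]
top 86 cost 1.96 x -0.4 tilt -149.8 mid [-2.6 50.6] tip [-101.6  108.2] stub [67.8  9.6]
```

Request:
move_arm(rows=[[[255,-1.5,0,5,0],[255,-2,0,6,0],[255,-1.5,0,6,0],[255,-1,0,5,0],[255,-0.5,0,4,0]]])

```text
t: 16.15
eef_pos: [0.523, -0.2945, 0.0761]
ee_rot: [0.766, 0.642, -0.001, 0.002]
force: [-1.7, -8.2, 2.4]
finger_gap: 0.0273
grip_force: 30.0
```

```bash
python3 m.py 12; python3 f.py 12
```

```text
tcp x',p,z(rel mid) [-0.1  6.5 -3.9] F [-0.3 -8.4] 2.4 gap 0.0273
scene (p,n,x,zmed,zmax) [(-5, 7, 0, 24, 29), (5, 15, 0, 22, 28), (15, 8, -7, 19, 22), (25, 11, -4, 17, 24), (35, 9, -2, 19, 22)]
top (p,n,x,zmed,zmax) [(-95, 8, 0, 9, 14), (-85, 29, 0, 10, 20), (-65, 8, -1, 30, 33), (-55, 6, -4, 29, 34), (-45, 6, -10, 29, 33), (25, 3, 5, 18, 22), (35, 14, -1, 17, 26), (45, 18, -3, 15, 22), (55, 19, -3, 13, 20), (65, 17, 0, 13, 20), (75, 12, 0, 11, 17), (85, 18, -2, 14, 20)]
12
scene 52 cost 4.52 x 1.6 tilt 86.4 mid [15.2 68.3] tip [ 22.4 -45.9] stub [ 10.1 149.7]
top 86 cost 2.38 x 0.4 tilt 190.1 mid [34.   5.9] tip [-78.8  26.1] stub [114.2  -8.5]
```

View pics/scene12.png

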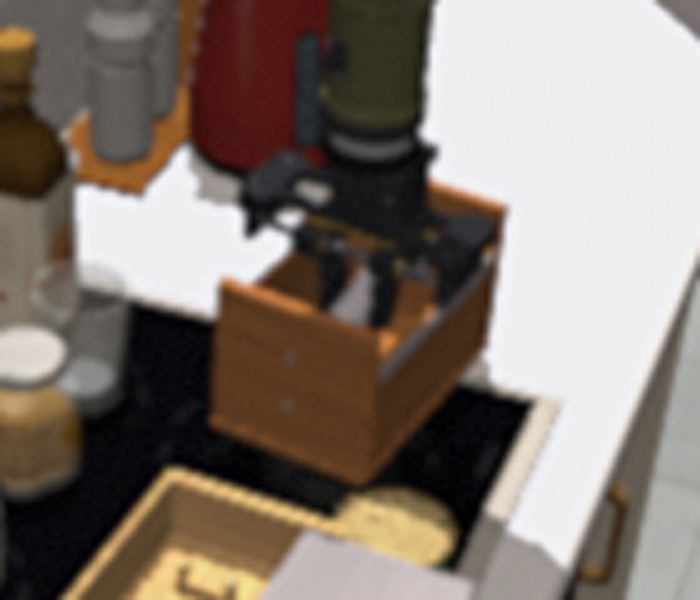

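Request:
move_arm(rows=[[[255,0.5,0,4,0],[255,0.5,0,4,0],[255,0,0,3,0],[255,0,0,0,0],[255,0,0,0,0]]])

```text
t: 16.88
eef_pos: [0.523, -0.294, 0.0651]
ee_rot: [0.766, 0.642, -0.001, 0.002]
force: [-1.7, -9.3, 2.0]
finger_gap: 0.0274
grip_force: 30.0
```

```bash
python3 m.py 13
```

```text
tcp x',p,z(rel mid) [ -0.2   7.1 -14.9] F [-0.1 -9.5] 2.0 gap 0.0274
scene (p,n,x,zmed,zmax) [(-5, 4, 1, 13, 15), (5, 7, -3, 12, 13), (15, 6, -4, 11, 13), (25, 8, -2, 11, 15)]
top (p,n,x,zmed,zmax) [(-95, 11, -1, 9, 17), (-85, 26, 0, 10, 18), (-65, 8, -2, 10, 15), (-55, 6, -6, 14, 19), (-45, 6, -10, 16, 18), (25, 4, 3, 10, 15), (35, 14, 0, 9, 15), (45, 20, -2, 9, 14), (55, 17, -1, 10, 15), (65, 19, -3, 10, 18), (75, 16, 1, 7, 15), (85, 17, -1, 12, 20)]
```

Request:
move_arm(rows=[[[255,-5,0,0,0],[255,-5,0,0,0],[255,-5,0,0,0],[255,-4,0,0,0],[255,-3,0,0,0]]])

```text
t: 17.6
eef_pos: [0.5198, -0.3132, 0.065]
ee_rot: [0.766, 0.643, -0.0, 0.001]
force: [-0.9, -4.2, 0.2]
finger_gap: 0.0271
grip_force: 30.0
```

```bash
python3 m.py 14
```

```text
tcp x',p,z(rel mid) [ -0.1 -12.4 -15. ] F [-0.2 -4.3] 0.2 gap 0.0271
scene (p,n,x,zmed,zmax) [(-25, 4, 2, 14, 16), (-15, 8, -1, 12, 17), (-5, 14, -6, 8, 15), (5, 8, -5, 9, 14), (15, 11, -3, 10, 14), (25, 7, 0, 11, 15)]
top (p,n,x,zmed,zmax) [(-95, 10, -1, 9, 16), (-85, 22, -3, 11, 17), (-75, 5, -5, 10, 12), (-65, 6, -9, 15, 16), (5, 4, 2, 14, 16), (15, 15, 0, 13, 18), (25, 21, -1, 9, 16), (35, 19, -2, 8, 12), (45, 11, 1, 8, 14), (55, 19, 0, 8, 16), (65, 7, 0, 2, 5), (75, 8, 0, 2, 11), (85, 18, 0, 11, 17)]
```

Request:
move_arm(rows=[[[255,-2,0,0,0],[255,-2,0,0,0],[255,-2,0,0,0],[255,0,0,0,0],[255,0,0,0,0]]])

```text
t: 18.32
eef_pos: [0.5191, -0.317, 0.0648]
ee_rot: [0.765, 0.644, 0.001, -0.0]
force: [1.8, -0.6, 1.0]
finger_gap: 0.027
grip_force: 30.0
```

Request:
move_arm(rows=[[[200,0,0,0,0],[150,0,0,0,0],[110,0,0,0,0],[110,0,0,0,0],[110,0,0,0,0]]])

```text
t: 18.95
eef_pos: [0.5184, -0.3182, 0.0646]
ee_rot: [0.766, 0.643, -0.0, -0.0]
force: [-0.0, 0.4, 0.1]
finger_gap: 0.05
grip_force: 0.0
```

Request:
move_arm(rows=[[[110,0,0,0,0],[110,0,0,-10,0],[110,0,0,-30,0],[110,0,0,-50,0],[110,0,0,-60,0]]])

```text
t: 19.58
eef_pos: [0.5179, -0.3179, 0.2162]
ee_rot: [0.765, 0.643, -0.0, -0.001]
force: [0.9, -0.0, -0.5]
finger_gap: 0.0501
grip_force: 0.0
```

```bash
python3 m.py 15
```

```text
tcp x',p,z(rel mid) [ -1.2 -17.4 136.2] F [0.8 0.1] -0.5 gap 0.0501
scene (p,n,x,zmed,zmax) [(-105, 4, -1, -22, -11), (-95, 5, -6, 4, 14), (-85, 11, -6, 10, 19), (-75, 10, -4, 12, 18), (-65, 13, -4, 11, 17), (-55, 13, -5, 11, 16), (-45, 11, -5, 12, 18), (-35, 11, -8, 8, 15), (-25, 12, -3, 10, 16), (-15, 13, -8, 9, 15), (-5, 14, -5, 9, 13), (5, 8, -7, 10, 13), (15, 12, -6, 10, 15), (25, 5, -3, 11, 12)]
top (p,n,x,zmed,zmax) [(-35, 7, -1, 15, 18), (-25, 20, -2, 11, 16), (-15, 21, -2, 11, 17), (-5, 17, -1, 11, 18), (5, 19, -2, 11, 16), (15, 21, -2, 11, 17), (25, 21, -3, 9, 17), (35, 19, -1, 8, 15), (45, 15, -3, 8, 18), (55, 12, -1, 5, 13), (65, 10, -1, 0, 4), (75, 8, 0, 7, 13), (85, 17, -2, 13, 20)]
```

View pics/scene15.png

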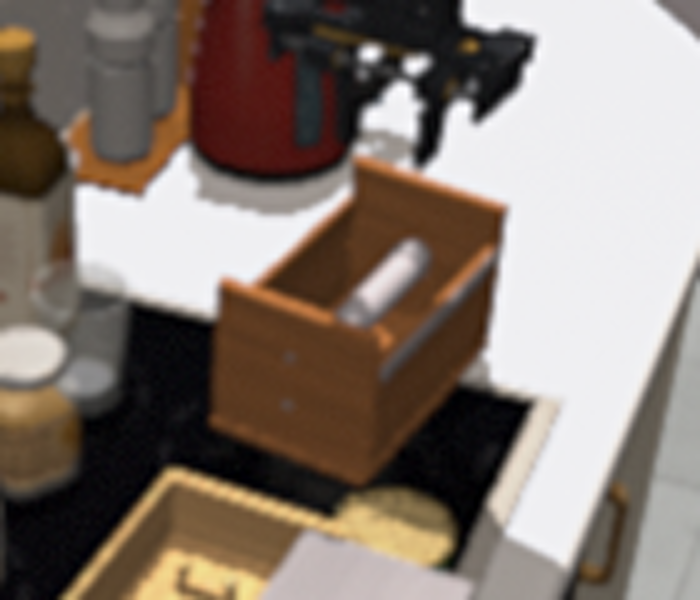

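The spindle lies level in both cups, at crop (345,315) to (425,245). Next I shut the lid.

Request:
move_arm(rows=[[[255,0,0,0,-0.096],[255,30,-7,0,0],[255,50,-11,0,0],[255,55,-12,0,0],[255,55,-12,0,0]]])

```text
t: 20.3
eef_pos: [0.4908, -0.1239, 0.2149]
ee_rot: [0.734, 0.679, 0.0, 0.0]
force: [0.5, 0.4, -0.4]
finger_gap: 0.0022
grip_force: 0.0
```

Request:
move_arm(rows=[[[255,55,-12,0,0],[255,55,-12,0,0],[255,40,-9,20,0],[255,15,-3,30,0],[255,0,0,30,0]]])

```text
t: 20.92
eef_pos: [0.4681, 0.0439, 0.1343]
ee_rot: [0.733, 0.681, 0.001, -0.0]
force: [0.1, -0.5, 0.1]
finger_gap: 0.0001
grip_force: 0.0
```

Request:
move_arm(rows=[[[255,0,0,35,0],[255,0,0,25,0],[255,0,0,8,0],[255,0,0,0,0],[255,0,0,0,0]]])

```text
t: 21.55
eef_pos: [0.4686, 0.0418, 0.0676]
ee_rot: [0.734, 0.679, 0.001, 0.0]
force: [0.2, -0.6, 0.1]
finger_gap: 0.0005
grip_force: 0.0
```

Request:
move_arm(rows=[[[255,0,0,4,0],[255,0,0,4,0],[255,0,0,2,0],[255,0,0,1,0],[255,0,0,0,0]]])

```text
t: 22.18
eef_pos: [0.4699, 0.0416, 0.0582]
ee_rot: [0.734, 0.679, 0.002, 0.002]
force: [-0.9, -0.7, 28.7]
finger_gap: 0.0007
grip_force: 14.6
```

Request:
move_arm(rows=[[[255,0,0,-1,0],[255,0,0,-1,0],[255,0,0,0,0],[255,0,0,0,0],[255,0,0,0,0]]])

```text
t: 22.8
eef_pos: [0.4692, 0.0417, 0.0584]
ee_rot: [0.734, 0.679, 0.001, 0.001]
force: [0.7, -0.8, 10.9]
finger_gap: 0.0007
grip_force: 5.0
```

Request:
move_arm(rows=[[[255,0,6,-0.3,0],[255,0,10,0,0],[255,0,12,0,0],[255,0,12,0,0],[255,0,12,0,0]]])

```text
t: 23.42
eef_pos: [0.5197, 0.0381, 0.0584]
ee_rot: [0.734, 0.68, -0.0, -0.0]
force: [-1.3, 1.0, 7.4]
finger_gap: 0.0003
grip_force: 3.8
```

Request:
move_arm(rows=[[[255,0,12,0,0],[255,0,12,0,0],[255,0,12,0,0],[255,0,10,0,0],[255,0,8,0,0]]])

```text
t: 24.05
eef_pos: [0.5734, 0.0343, 0.0584]
ee_rot: [0.734, 0.679, -0.0, -0.0]
force: [-7.8, 1.6, 12.7]
finger_gap: 0.0006
grip_force: 6.0
```

Request:
move_arm(rows=[[[255,0,-1,0,0],[255,0,0,-20,0],[255,0,0,-50,0],[255,0,-60,-50,0],[255,0,-60,0,0]]])

```text
t: 24.68
eef_pos: [0.4662, 0.0429, 0.17]
ee_rot: [0.734, 0.679, 0.003, 0.001]
force: [-0.1, 0.5, -1.5]
finger_gap: 0.0007
grip_force: 0.0
```

```bash
python3 m.py 16
python3 - <<'E'
from h import *
for n,off in(("scene",[.002,.0025]),("top",[-.002,-.0025])):
    W=cloud(n,np.load(n+"16.npz")["d"]);W0=cloud(n,np.load(n+"0.npz")["d"])
    a=np.radians(-4.2);R=np.array([[np.cos(a),-np.sin(a)],[np.sin(a),np.cos(a)]])
    for w in(W0,W):
        q=(w[...,:2]-off-[.530,.0435])@R*1000;z=w[...,2]*1000
        m=(abs(q[...,1])<100)&(abs(q[...,0])<200)&(z>54)&(z<61);m2=(abs(q[...,1])<100)&(abs(q[...,0])<58)&(z<50)
        print(n,m.sum(),np.percentile(q[m][:,0],[1,5,50,95,99]).round(1),m2.sum())
p=np.load("scene16.npz")["p"];cv2.imwrite("pics/end.png",cv2.resize(p[85:265,230:450,::-1],None,fx=3.3,fy=3.3))
E
```

```text
tcp x',p,z(rel mid) [-113.5  329.4   90. ] F [-0.2  0.5] -1.5 gap 0.0007
scene (p,n,x,zmed,zmax) []
top (p,n,x,zmed,zmax) []
scene 1493 [-65.3 -60.4  -1.9  60.   78.2] 9
scene 1510 [-63.1 -58.1   0.5  62.4 156.1] 32
top 1407 [-68.4 -62.4  -1.9  58.5  66.2] 8
top 375 [-69.1 -62.7 -26.4  51.9 155.4] 12
```

View pics/end.png

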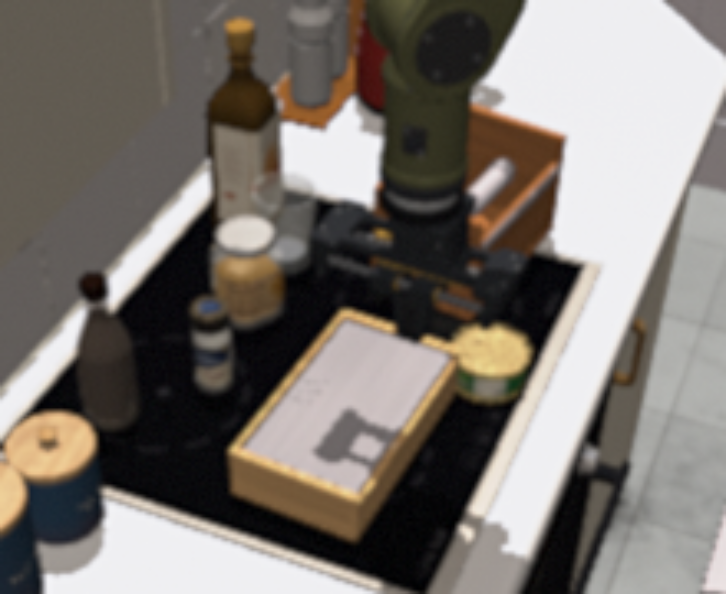

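The lid fills the box from (350,320) to (360,500), the spindle is in the holder at (490,180), and the bystanders are where they were. I'm handing the job in.

```bash
python3 -c "
from station import order
print(order.close_job())"
```

```text
the job is handed in; nothing more can be done
None
```

The spindle sits level in both end cups, held by its spring, and the lid leaf is back against its shut stop; I handed the job in at about 25 s without the judge's result being shown.

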